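Set the audiometer to 40 dB and give the practice tone

ROBOT

A 6-joint arm with a two-finger parallel gripper is mounted at the origin on the work surface. World frame = base frame: x ahead of the robot, y to its left, z up, the work surface at z = 0. Lengths are in mm, angles in degrees, forces in N, time in s.
With the tool pointing down it reaches from about 325 to 1000 mm from the base axis. Payload 5.1 kg.
Tool frame: the origin (TCP) lies between the finger pads; the fingertips stand 8 mm ahead of it and the grasp point (between the pads) lies 11 mm behind it; z points along the fingers, x is the direction in which the jaws open and shut, and the axes are right-handed (so a half turn about z gives the same grasp; the last joint's range is limited). The gripper opens to 85 mm and grips with 20 to 120 N. Pads are 22 mm wide; open, the fingers measure 114 mm over their backs; the gripper's body (76 mm by 85 mm) begins 54 mm behind the grasp point. The pads swing forward as they close: fully open they stand 13 mm farther back than shut.
Start: joints at [-77.498, 7.093, 94.555, -0, 78.352, -4.733], TCP at [192.552, -620.813, 239.322] pointing down, gripper open.
Joint ranges: [-149.61, 149.61], [-58.7, 133.49], [1.44, 155.28], [-77.14, 257.14], [18.33, 153.61], [-166.67, 166.67]. Speed limits (degrees/s): [147.25, 147.25, 180, 180, 180, 180].

INTERFACE

Orientations are given as a 3x3 rotation matrix whose columns are the frame's x, y, z axes.
In Python, from bench import r, grab_frame, ticket gives the robot as it stands.
- The arm moves only by the tool apply_moves, never from a script. Its argument "commands" is a list of rows, each a list of 7 numbers: the finger opening in cm, from 0 to 8.54, then the shift along the tool's x, y, z in cm, then the turn, a rotation vector about the tool's x, y, z in degrees. In form: [[fingers, tx, ty, tz, rx, ry, rz], ...]. A call has exactly 5 rows; each row is the pose to reach, as a shift and turn from the pose commanded when the call began, along the tool's axes at that moment; what a row does not reach only later rows make up. A row lasts 1/10 s, in which the tool goes at most 50 mm and 8.59 degrees, less where a joint would pass 70% of its speed; a pose out of reach is approached as far as the arm can. A call with a gripper value outside its range is refused whole. The fingers move at their own pace and stop on an object; "newtons" is the grip in N (left out, the last holds). Time passes only in rows, so rows that repeat a pose let the fingers close, or fill a call up. It gives the time, the measured TCP pose, the force and the opening at its end, in the units of the state.
- r.observe(): the state, without advancing time (a new reading comes with each control period).
- grab_frame(name): name is "scene" or "top" or "wrist"; returns a dict with "color" (384x512x3 uint8, blue, green, red), "fovy" (degrees; the focal length in pixels is half the picture's height over the tangent of half this angle, whatever the lens; pixels are square), "cx", "cy" (the principal point, pixels), "k1" (the pictures are not rectified: a ray, as slopes to the right and down, at radius r is drawn at 1 + k1 r^2 times it, then the intrinsics apply), "rvec" (rotation vector, rad) and "tvec" (3), from world to camera coordinates, as OpenCV has them; the wrist camera has in their place "mount" (4x4, takes a point from camera to tool coordinates, whose origin is the TCP and whose axes are the tool frame's). Camera axes: x right, y down, z forward; pixel columns grow to the right and rows downward; lengths in mm; the calibration is good to about 2 mm. A picture is of the moment at which its call begins: read the wrist's pose just before it. There is no depth.
- ticket.close_job(): hands the job in, once; it reports no verdict.
The state is a dict: "t": time; "q": joint angles; "qvel": joint speeds; "joint_torque": joint torques, N m; "tool_pos": TCP position; "eef_rot": TCP orientation; "force": force on the tool from outside, world axes, zero at the start; "wrist_torque": the same for the moment, N m; "finger_gap": finger opening in mm.
Only numpy, scipy, OpenCV 4.12 (cv2) and the standard library are available. Lean on these libraries where they do the work, as an engineer would, in place of code of your own. Each camera call takes 0.05 s, during which the arm holds its last target. There are 200 camera calls.

TASK

Get the audiometer ready and give a child the 40 dB practice tone. With a fingertip, push the raised finger bar of the large hearing-level dial round until its white index line meets the 40 dB line, the one long scale line with a dot at its end; push the bar from one side, never pinch or straddle it. Only when the dial is set, press the tone bar in front of that dial fully down for about a second and let it come up again, leaving the small frequency dial and everything that stands around as it was.

Things in the scene. Friction and masses are not known exactly. Their poses are not given: they have to be found in the camera images.
- audiometer: Pale instrument case, 270 mm deep (x) x 360 wide (y), fixed. Origin: centre of underside, on the desk; z up, its front (operator's side) is -x. Dark control panel from x = -136 to 65 mm rises 6 degrees from 42 mm above the desk (front) to 63 mm; behind it a flat deck 63 mm high. Large level dial right (-y), small frequency dial left, tone bar in front of the large dial, 4 fixed keys 5 mm high.
- level_dial (a joint): Angle of the large hearing-level dial (rad): 0 at the 0 dB line, growing clockwise seen from above, 0.4189 (24 degrees) per 10 dB line, to a stop at 110 dB (4.608). The 40 dB line is at 1.676. It starts between 70 and 105 dB, so it is turned down, counter-clockwise. Plain friction of 0.05 N m (2 N near the bar's end), no clicks; it stays where it is left.
- level_bar (a point): Dial axis at the top of its finger bar, 32 mm above the panel; turns with the dial: x along the bar to the end with the white index line, z the axis, square to the panel. Black disc, 92 mm across, flat top 10 mm above the panel; on it a grey bar through the centre, 72 long, 10 wide, from 10 to 32 mm above the panel; hub radius 14, up to 22 mm. The index runs along half the bar to the disc's edge.
- line_40 (a point): Inner end of the 40 dB line, on the panel, 48.5 mm from the dial's axis, 36 degrees counter-clockwise (from above) of uphill; the 0 dB line is at 132 degrees. Axes are the panel's: x uphill (away from the front), y left, z square to the panel. Twelve white scale lines, 7 mm long; the 40 dB line, fifth clockwise from the 0 dB end, alone is 19 mm long with a 7 mm dot at its outer end.
- tone_bar (a joint): How far the tone bar is pressed (m): 0 up, 0.006 fully down. A spring pushes it back up: about 1.5 N to start it, 5 N fully down.
- tone_top (a point): Centre of the top of the tone bar, a plain grey bar 74 mm wide (along y) x 22 mm deep in a low black surround 3 mm high; its top stands 13 mm above the panel when up; moves with it. x uphill, z square to the panel: it is pressed along -z. It lies 96 mm downhill (-x) of the large dial's axis.
- freq_dial (a joint): Angle of the small frequency dial (rad, 0 to 4.19, clockwise from above). Must be left as it is.
- freq_mark (a point): Index mark at the edge of the small frequency dial (black disc 64 mm in diameter, bar 50 mm long and 10 mm wide up to 28 mm above the panel), 10 mm above the panel and 32 mm from its axis, which lies 180 mm to the left (+y) and 6 mm uphill of the large dial's axis; turns with it. Must be left as it is.
- headset: Audiometry headphones lying left of the audiometer, about 160 x 165 x 72 mm high. Origin: about the middle, on the desk. Leave alone.
- handset: Patient's response switch, a grey stick 110 x 24 x 22 mm lying in front of the audiometer. Origin: centre of the underside. Leave alone.
- otoscope: Steel otoscope 150 mm long, 30 mm high, lying to the right of the audiometer. Origin: centre of the underside, handle to its -x. Leave alone.
- ear_tip_tin: Round aluminium tin, 50 mm in diameter, 25 mm high, standing on the audiometer's flat rear deck. Origin: centre of the underside. Leave alone.
- mug: White mug, 80 mm in diameter, 92 mm high, right of the audiometer. Origin: centre of the underside. Leave alone.
- stapler: Black stapler 135 x 34 x 46 mm, behind the audiometer. Origin: centre of the underside. Leave alone.
- pen_pot: Grey pot, 76 mm in diameter, 95 mm high, with pens up to 165 mm high, left and in front of the audiometer. Origin: centre of the underside. Leave alone.

How it is judged:
By the outcome, as a careful person would: the job done as asked, in the order asked, and still so for the second after the job is handed in, with the robot touching nothing.
It also fails if it takes over 45 s, if anything falls off the work surface, if the arm or the gripper's body presses on something with over 40 N, if the wrist force passes 120 N, or if a joint passes its speed limit or range.

## Working session

There is one attempt and no reset: what is moved stays moved. The work goes in short steps, Python scripts to look and compute and a tool call to move; the robot and the scene stay as the last step left them, time stands still between calls to the robot, and variables do not carry over. Pictures are saved under pics/ and viewed, about 8 in all and at most 12, crops included, and the job is handed in when it is done.

Besides the shell and the picture viewer there is one more tool, called after "Call:" by a JSON object that holds its "method" and its "body". apply_moves: Moves the arm, as the interface text tells. Its arguments: {"type":"object","properties":{"commands":{"type":"array"},"newtons":{"type":"number"}},"required":["commands"]}

```bash
mkdir -p pics; ls; python3 - <<'E'
from bench import r, grab_frame
import cv2, numpy as np, pickle
s=r.observe();print({k:np.round(v,3).tolist() for k,v in s.items()})
for n in ("scene","top"):
    f=grab_frame(n);pickle.dump(f,open(f"pics/{n}0.pkl","wb"));cv2.imwrite(f"pics/{n}0.png",f["color"])
    print(n,{k:np.round(v,4).tolist() for k,v in f.items() if k!="color"})
E
```

```text
pics
{'t': 0.0, 'q': [-77.497, 7.133, 94.633, 0.0, 78.352, -4.731], 'qvel': [0.061, 0.061, -0.051, -0.007, 0.043, 0.101], 'joint_torque': [0.001, -42.361, -36.545, 0.0, 0.007, -0.0], 'tool_pos': [192.438, -620.247, 238.075], 'eef_rot': [[0.296, -0.955, -0.0], [-0.955, -0.296, 0.002], [-0.002, -0.0, -1.0]], 'force': [-0.832, -0.606, -1.069], 'wrist_torque': [-0.02, 0.011, 0.007], 'finger_gap': 85.496}
scene {'fovy': 47.7283, 'cx': 250.3914, 'cy': 190.6369, 'k1': -0.0443, 'rvec': [1.579, 1.758, -0.8953], 'tvec': [-6.103, -244.1409, 1817.0261]}
top {'fovy': 44.8275, 'cx': 253.9213, 'cy': 187.1345, 'k1': -0.0189, 'rvec': [2.1689, -2.0462, 0.2211], 'tvec': [49.7058, 563.5133, 1066.288]}
```

View pics/top0.png

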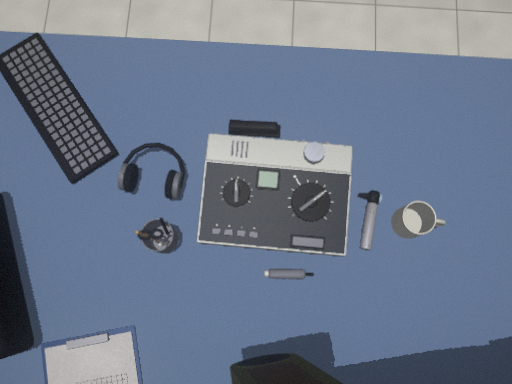

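View pics/scene0.png

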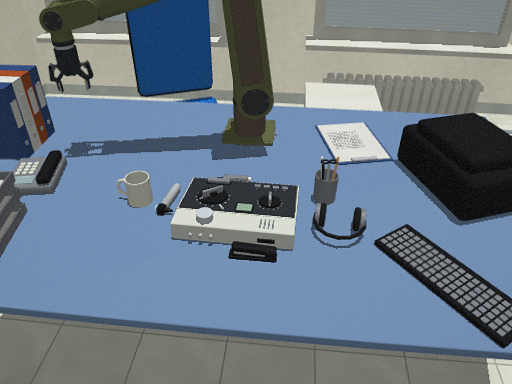

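The top view shows the audiometer spanning about (200–352, 135–255). The level dial is near (311,202), the tone bar near (308,242) and the tin near (314,152). The scene view agrees with this. I'll enlarge the top view to pick points.

```bash
python3 - <<'E'
import cv2
im=cv2.imread("pics/top0.png")[125:265,190:370]
cv2.imwrite("pics/top0c.png",cv2.resize(im,None,fx=4.4,fy=4.2857,interpolation=cv2.INTER_CUBIC))
E
```

```text
(no output)
```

View pics/top0c.png

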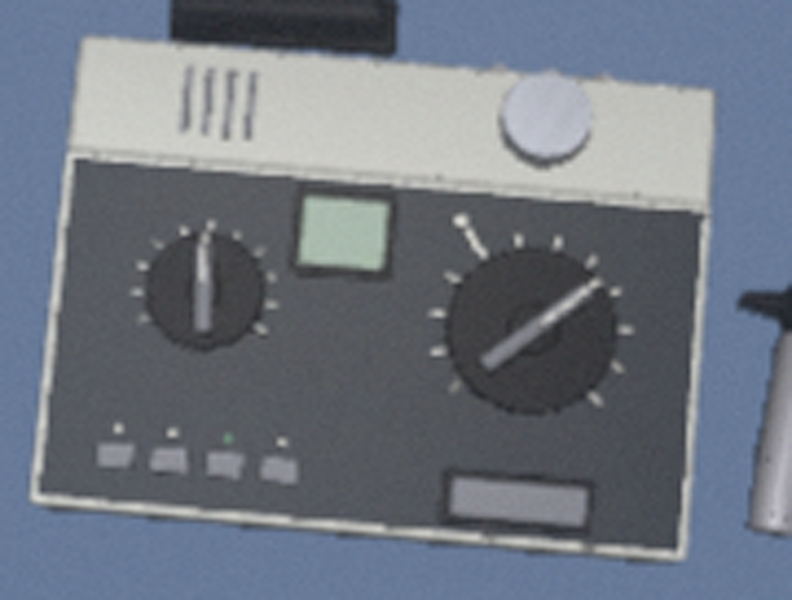

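The enlarged crop shows these pixels:
- Case corners: (82,38), (713,90), (686,555), (33,500).
- 40 dB line: from (485,256) to its dot at (461,220).
- Level dial centre: about (532,328), with the bar from (487,362) to the index end at (600,283). That reads roughly 75 dB.
- Tone bar centre: about (519,502).
- Tin: about (547,115).

```bash
cat > h.py <<'E'
import numpy as np, cv2
from scipy.spatial.transform import Rotation as R
from scipy.optimize import least_squares
def cam(f):
    fl=192/np.tan(np.radians(f["fovy"]/2))
    if "mount" in f:  # f["T"]: tool pose 4x4 world
        M=np.linalg.inv(f["T"]@np.array(f["mount"])); return fl,M[:3,:3],M[:3,3]
    return fl,cv2.Rodrigues(np.array(f["rvec"],float))[0],np.array(f["tvec"],float).ravel()
def proj(f,P):
    fl,Rm,t=cam(f); c=np.atleast_2d(P)@Rm.T+t; s=c[:,:2]/c[:,2:]
    s=s*(1+f["k1"]*(s**2).sum(1,keepdims=True)); return s*fl+[f["cx"],f["cy"]]
def ray(f,uv):
    fl,Rm,t=cam(f); d=(np.atleast_2d(uv)-[f["cx"],f["cy"]])/fl; s=d.copy()
    for _ in range(10): s=d/(1+f["k1"]*(s**2).sum(1,keepdims=True))
    return -Rm.T@t, np.c_[s,np.ones(len(s))]@Rm
def hit(f,uv,p0,n):
    o,d=ray(f,uv); return o+d*(((np.asarray(p0)-o)@n)/(d@n))[:,None]
C6,S6=np.cos(np.radians(6)),np.sin(np.radians(6))
PU=np.array([C6,0,S6]); PN=np.array([-S6,0,C6]); YL=np.array([0,1.,0])
def pan(x,y,h=0): # audiometer frame point; x along horizontal at panel, h square to panel
    return np.array([x,y,42+(x+136)*np.tan(np.radians(6))])+h*PN
E
cat > fit0.py <<'E'
from h import *; import pickle
f=pickle.load(open("pics/top0.pkl","rb"))
px=lambda p:np.array([190+(p[0]+.5)/4.4-.5,125+(p[1]+.5)/4.2857-.5])
obs=[(82,38),(713,90),(686,555),(33,500),(532,328),(519,502),(461,220),(485,256),(204,290)]
uv=np.array([px(p) for p in obs])
def model(v):
    x,y,a,dx,dy=v
    d=pan(dx,dy); U=lambda r,ang,h:d+h*PN+r*(np.cos(np.radians(ang))*PU+np.sin(np.radians(ang))*YL)
    P=[[135,180,63],[135,-180,63],[-135,-180,42],[-135,180,42],U(0,0,10),U(-0,0,13)-96*PU,U(67,36,0),U(48.5,36,0),d+180*YL+6*PU+10*PN]
    return np.array(P)@R.from_euler('z',a).as_matrix().T+[x,y,0]
s=least_squares(lambda v:(proj(f,model(v))-uv).ravel(),[500,0,0,0,-90],x_scale=[100,100,.1,100,100])
print(s.x[:2],np.degrees(s.x[2]),s.x[3:]); print(np.round(s.fun.reshape(-1,2),2))
x,y,a,dx,dy=s.x; A=R.from_euler('z',a).as_matrix(); T=np.array([x,y,0])
d=pan(dx,dy)
w=lambda p:A@p+T
print("axis at panel",w(d),"bar top",w(d+32*PN),"tone top",w(d-96*PU+13*PN))
for q in [(600,283),(487,362)]:
    p=hit(f,px(q),w(d+32*PN),A@PN)[0]-w(d+32*PN); l=A.T@p
    print(np.hypot(l@PU,l@YL),np.degrees(np.arctan2(l@YL,l@PU)))
p=hit(f,px((547,115)),[0,0,88],[0,0,1.]);print("tin",p)
print("uphill",A@PU,"n",A@PN)
E
python3 fit0.py
```

```text
[550.57848544  29.17574599] -1.5854702606026838 [-14.16701058 -84.12086968]
[[-0.87 -1.06]
 [ 1.05 -1.12]
 [ 0.7   1.  ]
 [-0.88  0.9 ]
 [-0.17 -0.33]
 [-0.01 -0.72]
 [ 0.94  1.65]
 [-0.51 -0.27]
 [-0.25 -0.29]]
axis at panel [534.08943009 -54.52094425  54.80516318] bar top [530.74579982 -54.42839678  86.62986384] tone top [437.2935293  -51.84175555  57.69921535]
41.06399345798836 -52.287313232179336
33.78016324037224 133.57692060342438
tin [[649.44225301 -56.48358795  88.        ]]
uphill [ 0.99414116 -0.02751658  0.10452846] n [-0.10448845  0.00289211  0.9945219 ]
```

```bash
cat > g.py <<'E'
from h import *
from bench import r, grab_frame
import json
# audiometer pose estimate (x,y,yaw deg, dial x,y in case frame)
def geo():
    x,y,a,dx,dy=json.load(open("pose.json")); A=R.from_euler('z',a,degrees=True).as_matrix()
    return A,A@pan(dx,dy)+[x,y,0]
def frame(ang):
    A,ax=geo(); c,s=np.cos(np.radians(ang)),np.sin(np.radians(ang))
    return ax,A@(c*PU+s*YL),A@(s*PU-c*YL),A@PN     # axis, along bar, clockwise side, normal
def pose(ang,rad,off,h):
    ax,u,w,n=frame(ang); return ax+rad*u+off*w+(h+8)*n,np.c_[u,w,-n]
def delta(p,Rt):
    s=r.observe(); E=np.array(s["eef_rot"]); d=E.T@(p-s["tool_pos"])/10
    v=R.from_matrix(E.T@Rt).as_rotvec(degrees=True)
    print("t",round(s["t"],2),"tcp",np.round(s["tool_pos"],1),"F",np.round(s["force"],1),"gap",round(s["finger_gap"],1),"j6",round(s["q"][5]))
    print("shift cm",np.round(d,2),"turn",np.round(v,2))
E
echo '[550.58,29.18,-1.585,-14.17,-84.12]' > pose.json
python3 - <<'E'
from g import *
for a in [(-49,30,31,90)]: p,Rt=pose(*a); print(p); delta(p,Rt)
E
```

```text
[518.96753164 -97.09303156 151.87975238]
t 0.1 tcp [ 192.4 -620.3  238.2] F [-0.7 -0.5 -0.8] gap 85.3 j6 -5
shift cm [-40.28 -46.69   8.71] turn [  5.2    3.12 -22.17]
```

Call:
{"method": "apply_moves", "body": {"commands": [[0,-3.2,-3.75,0,0,0,-2],[0,-6.4,-7.5,0,0,0,-5],[0,-9.6,-11.2,0,0,0,-8],[0,-12.8,-15,0,0,0,-12],[0,-16,-18.7,0,0,0,-15]], "newtons": 40}}

```text
t: 0.6
tool_pos: [324.3, -410.6, 238.8]
eef_rot: [[0.535, -0.845, -0.0], [-0.845, -0.535, 0.001], [-0.001, -0.0, -1.0]]
force: [1.3, -0.7, 1.3]
finger_gap: 12.6
```

```bash
python3 -c "
from g import *
delta(*pose(-49,30,31,90))"
```

```text
t 0.6 tcp [ 324.3 -410.6  238.8] F [ 1.3 -0.7  1.3] gap 12.6 j6 0
shift cm [-16.07 -33.22   8.71] turn [ 4.75  3.69 -7.07]
```

Call:
{"method": "apply_moves", "body": {"commands": [[0,-2,-4.2,0,1,0.8,-1.5],[0,-4,-8.4,0,2,1.5,-3],[0,-6,-12.6,0,3,2.5,-4.5],[0,-8,-16.8,0,4,3,-6],[0,-10,-21,0,4.7,3.7,-7]]}}

```text
t: 1.1
tool_pos: [448.4, -214.2, 239.0]
eef_rot: [[0.629, -0.77, 0.105], [-0.774, -0.633, -0.004], [0.07, -0.078, -0.995]]
force: [1.2, -0.4, -0.3]
finger_gap: 0.1
```

```bash
python3 -c "
from g import *
delta(*pose(-49,30,31,90))"
```

```text
t 1.1 tcp [ 448.4 -214.2  239. ] F [ 1.2 -0.4 -0.3] gap 0.1 j6 17
shift cm [ -5.23 -12.16   9.35] turn [ 0.04 -0.07 -0.14]
```

Call:
{"method": "apply_moves", "body": {"commands": [[0,-1.5,-3.5,1,0,0,0],[0,-3,-7,3,0,0,0],[0,-4.2,-10.5,5.5,0,0,0],[0,-5.2,-12.2,7,0,0,0],[0,-5.2,-12.2,7,0,0,0]]}}

```text
t: 1.6
tool_pos: [515.3, -96.1, 172.1]
eef_rot: [[0.632, -0.768, 0.098], [-0.772, -0.636, -0.002], [0.064, -0.075, -0.995]]
force: [-0.6, 0.5, 0.1]
finger_gap: 0.1
```

```bash
python3 - <<'E'
from g import *
import pickle
delta(*pose(-49,30,31,90))
def T():
    s=r.observe(); t=np.eye(4); t[:3,:3]=s["eef_rot"]; t[:3,3]=s["tool_pos"]; return t
t=T(); f=grab_frame("wrist"); f["T"]=t; pickle.dump(f,open("pics/w1.pkl","wb"))
print(np.round(f["mount"],3),f["fovy"],f["k1"])
cv2.imwrite("pics/w1.png",cv2.resize(f["color"],(768,576),interpolation=cv2.INTER_CUBIC))
# predicted
for a in (36,-49): ax,u,w,n=frame(a); print(proj(f,[ax+32*n,ax+48.5*u,ax+67.5*u,ax+36*u+32*n])*1.5)
E
```

```text
t 1.6 tcp [515.3 -96.1 172.1] F [-0.6  0.5  0.1] gap 0.1 j6 33
shift cm [ 0.17 -0.07  2.05] turn [0.25 0.27 0.04]
[[ 1.00000e+00 -1.00000e-03 -0.00000e+00 -4.16000e-01]
 [ 1.00000e-03  9.61000e-01  2.77000e-01 -7.05700e+01]
 [-0.00000e+00 -2.77000e-01  9.61000e-01 -1.34465e+02]
 [ 0.00000e+00  0.00000e+00  0.00000e+00  1.00000e+00]] 60.39255916000713 -0.07386517228026325
[[334.24448207 231.72452642]
 [347.86646972 122.74142248]
 [350.44598729  82.0435255 ]
 [338.85751325 149.9615946 ]]
[[334.24448207 231.72452642]
 [436.37674521 220.69001747]
 [473.33001573 220.78934058]
 [414.01852367 231.7049534 ]]
```

View pics/w1.png

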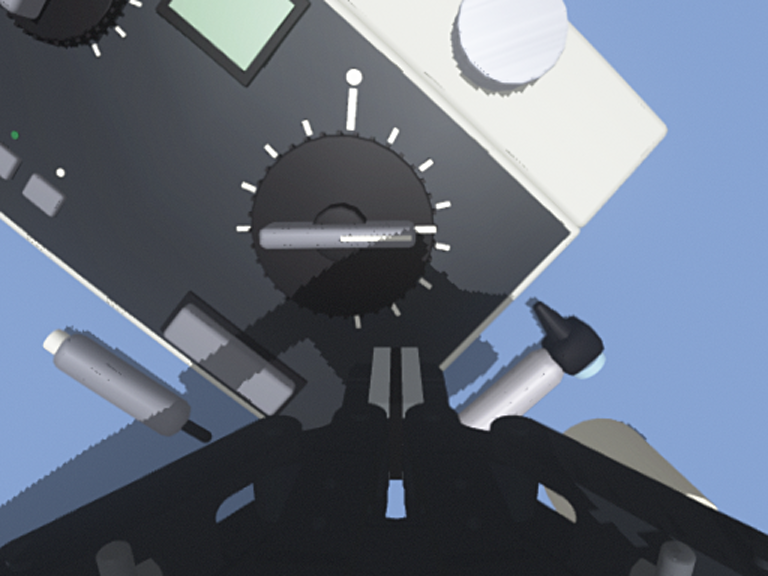

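The wrist view clearly shows the dial. The scale-line mids run from 0 dB (243,229), 30 dB (307,128) and 50 dB (393,135) round to 70 dB (443,206), 80 dB (442,246) and 110 dB (358,322). The dot is at (354,76). The index mark at the disc edge is at (426,230), between 70 and 80 dB. I'll refine the pose with these points.

```bash
cat > fit1.py <<'E'
from g import *; import pickle
f=pickle.load(open("pics/w1.pkl","rb"))
L={0:(243,229),10:(248,187),20:(271,151),30:(307,128),50:(393,135),60:(427,164),70:(443,206),80:(442,246),90:(426,284),100:(396,310),110:(358,322)}
uv=np.array([L[k] for k in L])/1.5
v0=json.load(open("pose.json"))
def pts(v):
    A=R.from_euler('z',v[2],degrees=True).as_matrix(); a0=A@pan(v0[3],v0[4])+[v[0],v[1],v[3]]
    return np.array([a0+52*A@(np.cos(t)*PU+np.sin(t)*YL) for t in np.radians([132-2.4*k for k in L])])
for fz in (False,True):
    s=least_squares(lambda v:(proj(f,pts(np.r_[v[:3],v[3] if fz else 0]))-uv).ravel(),[v0[0],v0[1],v0[2],0])
    print(s.x,np.sqrt(np.mean(s.fun**2))*1.5)
    if not fz: json.dump([*s.x[:3],v0[3],v0[4]],open("pose.json","w"))
ax,u,w,n=frame(0); print("axis",ax)
for q,h in [((426,230),10),((414,235),32),((260,236),32)]:
    d=hit(f,np.array(q)/1.5,ax+h*n,n)[0]-ax-h*n; print(np.hypot(d@u,d@w),np.degrees(np.arctan2(-d@w,d@u)))
E
python3 fit1.py
python3 -c "
from g import *
for a in ((-51,29,24,90),(-51,29,24,17)): delta(*pose(*a))"
```

```text
[548.96891272  26.31658464  -1.838115     0.        ] 0.7011138848657822
[549.03958202  26.35526466  -1.83504982   1.68469241] 0.5282433131463877
axis [532.10799979 -57.30561885  54.80484898]
41.756516364862975 -48.40976780244685
35.152866404348266 -45.783759432255465
34.842823053366445 128.87197277388785
t 1.65 tcp [515.8 -97.6 173.8] F [ 0.9 -0.2  0.4] gap 0.2 j6 33
shift cm [-0.09 -0.37  2.19] turn [0.18 0.14 2.23]
t 1.65 tcp [515.8 -97.6 173.8] F [ 0.9 -0.2  0.4] gap 0.2 j6 33
shift cm [-0.08 -0.4   9.49] turn [0.18 0.14 2.23]
```

```bash
python3 -c "
from g import *
for a in ((-48.4,29,25,40),(-48.4,29,25,16)): delta(*pose(*a))"
```

```text
t 1.65 tcp [515.8 -97.6 173.8] F [ 0.9 -0.2  0.4] gap 0.2 j6 33
shift cm [ 0.03 -0.42  7.19] turn [ 0.18  0.14 -0.37]
t 1.65 tcp [515.8 -97.6 173.8] F [ 0.9 -0.2  0.4] gap 0.2 j6 33
shift cm [ 0.04 -0.43  9.59] turn [ 0.18  0.14 -0.37]
```

Call:
{"method": "apply_moves", "body": {"commands": [[0,0,-0.4,2.5,0.2,0.1,-0.4],[0,0,-0.4,5,0.2,0.1,-0.4],[0,0,-0.4,6.5,0.2,0.1,-0.4],[0,0,-0.4,7.2,0.2,0.1,-0.4],[0,0,-0.4,7.2,0.2,0.1,-0.4]]}}

```text
t: 2.15
tool_pos: [526.7, -97.2, 103.8]
eef_rot: [[0.634, -0.766, 0.107], [-0.771, -0.637, -0.003], [0.071, -0.08, -0.994]]
force: [0.0, 0.2, -0.6]
finger_gap: 0.2
```

```bash
python3 -c "
from g import *
delta(*pose(-48.4,29,25,16))"
```

```text
t 2.15 tcp [526.7 -97.2 103.8] F [ 0.   0.2 -0.6] gap 0.2 j6 33
shift cm [-0.17 -0.07  2.52] turn [-0.09 -0.08 -0.17]
```

Call:
{"method": "apply_moves", "body": {"commands": [[0,-0.1,0,1,0,0,0],[0,-0.1,0,2,0,0,0],[0,-0.1,0,2.5,0,0,0],[0,-0.1,0,2.5,0,0,0],[0,-0.1,0,2.5,0,0,0]]}}

```text
t: 2.65
tool_pos: [529.3, -95.9, 79.3]
eef_rot: [[0.634, -0.766, 0.108], [-0.77, -0.638, -0.004], [0.071, -0.081, -0.994]]
force: [0.1, 1.0, 1.2]
finger_gap: -0.2
```

```bash
python3 - <<'E'
from g import *
import pickle
delta(*pose(-48.4,29,25,16))
s=r.observe(); t=np.eye(4); t[:3,:3]=s["eef_rot"]; t[:3,3]=s["tool_pos"]
f=grab_frame("wrist"); f["T"]=t; pickle.dump(f,open("pics/w2.pkl","wb"))
cv2.imwrite("pics/w2.png",cv2.resize(f["color"],(768,576),interpolation=cv2.INTER_CUBIC))
delta(*pose(-48.4,29,16,16))
E
```

```text
t 2.65 tcp [529.3 -95.9  79.3] F [0.1 1.  1.2] gap -0.2 j6 33
shift cm [-0.06  0.01  0.05] turn [-0.13 -0.13 -0.11]
t 2.7 tcp [529.5 -96.   79.6] F [-0.7 -0.7  0.3] gap 0.3 j6 33
shift cm [-0.08 -0.88  0.08] turn [-0.15 -0.16 -0.11]
```

View pics/w2.png

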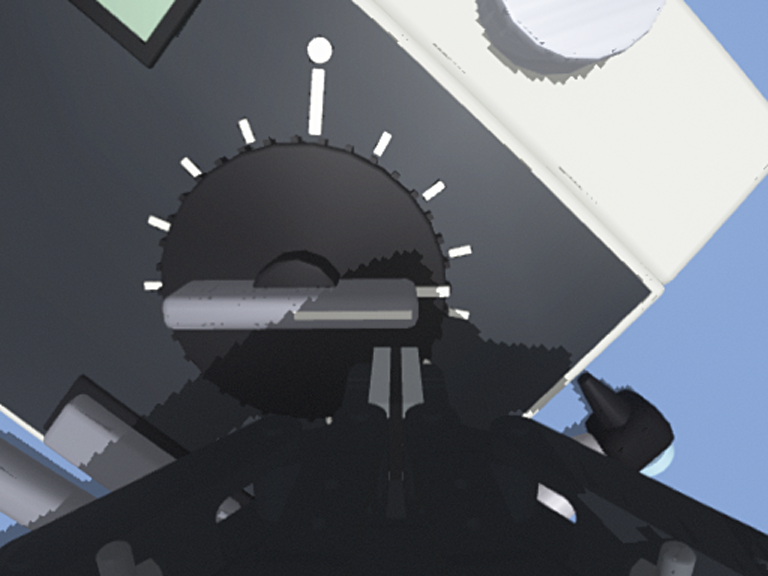

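The view shows the shut fingertips at about (345–455, 348+), beside the index half of the bar (163–418, 280–328). They are clear of both the hub and the bar. I'll close the gap first, then turn about the dial axis.

Call:
{"method": "apply_moves", "body": {"commands": [[0,-0.05,-0.3,0.05,0,0,0],[0,-0.1,-0.6,0.05,0,0,0],[0,-0.1,-0.8,0.05,0,0,0],[0,-0.1,-0.9,0.05,0,0,0],[0,-0.1,-0.9,0.05,0,0,0]]}}

```text
t: 3.2
tool_pos: [535.7, -89.3, 79.6]
eef_rot: [[0.634, -0.765, 0.108], [-0.77, -0.638, -0.004], [0.072, -0.081, -0.994]]
force: [-0.6, 0.7, 0.9]
finger_gap: 0.1
```

```bash
python3 -c "
from g import *
delta(*pose(-48.4,29,16,16)); delta(*pose(-28.4,29,16,16))"
```

```text
t 3.2 tcp [535.7 -89.3  79.6] F [-0.6  0.7  0.9] gap 0.1 j6 34
shift cm [0.04 0.03 0.02] turn [-0.15 -0.14 -0.1 ]
t 3.2 tcp [535.7 -89.3  79.6] F [-0.6  0.7  0.9] gap 0.1 j6 34
shift cm [ 0.41 -1.06  0.03] turn [ -0.12  -0.17 -20.1 ]
```

Call:
{"method": "apply_moves", "body": {"commands": [[0,0.1,-0.2,0,0,0,-4],[0,0.2,-0.42,0,0,0,-8],[0,0.27,-0.64,0,0,0,-12],[0,0.33,-0.86,0,0,0,-16],[0,0.4,-1.08,0,0,0,-20]]}}

```text
t: 3.7
tool_pos: [545.9, -85.9, 80.5]
eef_rot: [[0.859, -0.5, 0.107], [-0.503, -0.864, -0.004], [0.094, -0.05, -0.994]]
force: [-2.2, -0.9, 0.9]
finger_gap: -0.1
```

```bash
python3 -c "
from g import *
delta(*pose(-28.4,29,16,16)); delta(*pose(-8.4,29,16,16))"
```

```text
t 3.7 tcp [545.9 -85.9  80.5] F [-2.2 -0.9  0.9] gap -0.1 j6 14
shift cm [ 0.04 -0.05  0.  ] turn [-0.03 -0.12  0.05]
t 3.7 tcp [545.9 -85.9  80.5] F [-2.2 -0.9  0.9] gap -0.1 j6 14
shift cm [ 0.41 -1.13  0.  ] turn [-1.000e-02 -1.200e-01 -1.995e+01]
```

Call:
{"method": "apply_moves", "body": {"commands": [[0,0.1,-0.22,0,0,0,-4],[0,0.2,-0.45,0,0,0,-8],[0,0.27,-0.68,0,0,0,-12],[0,0.33,-0.9,0,0,0,-16],[0,0.4,-1.12,0,0,0,-20]]}}

```text
t: 4.2
tool_pos: [555.0, -78.3, 81.4]
eef_rot: [[0.979, -0.176, 0.107], [-0.177, -0.984, -0.004], [0.106, -0.015, -0.994]]
force: [-1.4, -2.1, 0.6]
finger_gap: 0.2
```

```bash
python3 -c "
from g import *
delta(*pose(-8.4,29,16,16)); delta(*pose(11.6,29,16,16))"
```

```text
t 4.2 tcp [555.  -78.3  81.4] F [-1.4 -2.1  0.6] gap 0.2 j6 -5
shift cm [ 0.01 -0.02  0.  ] turn [ 0.02 -0.13  0.06]
t 4.2 tcp [555.  -78.3  81.4] F [-1.4 -2.1  0.6] gap 0.2 j6 -5
shift cm [ 0.38 -1.11  0.  ] turn [  0.05  -0.12 -19.94]
```

Call:
{"method": "apply_moves", "body": {"commands": [[0,0.1,-0.22,0,0,0,-4],[0,0.2,-0.44,0,0,0,-8],[0,0.27,-0.66,0,0,0,-12],[0,0.33,-0.88,0,0,0,-16],[0,0.38,-1.1,0,0,0,-20]]}}

```text
t: 4.7
tool_pos: [560.8, -68.2, 82.0]
eef_rot: [[0.98, 0.169, 0.107], [0.171, -0.985, -0.004], [0.105, 0.023, -0.994]]
force: [-0.8, -2.7, 0.4]
finger_gap: 0.3
```

```bash
python3 -c "
from g import *
delta(*pose(11.6,29,16,16)); delta(*pose(31.6,29,16,16))"
```

```text
t 4.7 tcp [560.8 -68.2  82. ] F [-0.8 -2.7  0.4] gap 0.3 j6 -23
shift cm [-0.01 -0.02  0.  ] turn [ 0.09 -0.13  0.06]
t 4.7 tcp [560.8 -68.2  82. ] F [-0.8 -2.7  0.4] gap 0.3 j6 -23
shift cm [ 0.37 -1.11  0.  ] turn [  0.11  -0.12 -19.94]
```

Next is 16° more, which stops about 8° short, followed by a look.

Call:
{"method": "apply_moves", "body": {"commands": [[0,0.1,-0.22,0,0,0,-4],[0,0.2,-0.44,0,0,0,-8],[0,0.26,-0.66,0,0,0,-12],[0,0.32,-0.88,0,0,0,-16],[0,0.32,-0.88,0,0,0,-16]]}}

```text
t: 5.2
tool_pos: [562.7, -58.7, 82.3]
eef_rot: [[0.896, 0.43, 0.108], [0.433, -0.901, -0.004], [0.095, 0.05, -0.994]]
force: [0.4, -0.3, -1.2]
finger_gap: 0.1
```

```bash
python3 - <<'E'
from g import *
import pickle
delta(*pose(36,29,16,16))
s=r.observe(); t=np.eye(4); t[:3,:3]=s["eef_rot"]; t[:3,3]=s["tool_pos"]
f=grab_frame("wrist"); f["T"]=t; pickle.dump(f,open("pics/w3.pkl","wb"))
cv2.imwrite("pics/w3.png",cv2.resize(f["color"],(768,576),interpolation=cv2.INTER_CUBIC))
E
```

```text
t 5.2 tcp [562.7 -58.7  82.3] F [ 0.4 -0.3 -1.2] gap 0.1 j6 -38
shift cm [ 0.17 -0.42  0.01] turn [ 0.12 -0.14 -8.52]
```

View pics/w3.png

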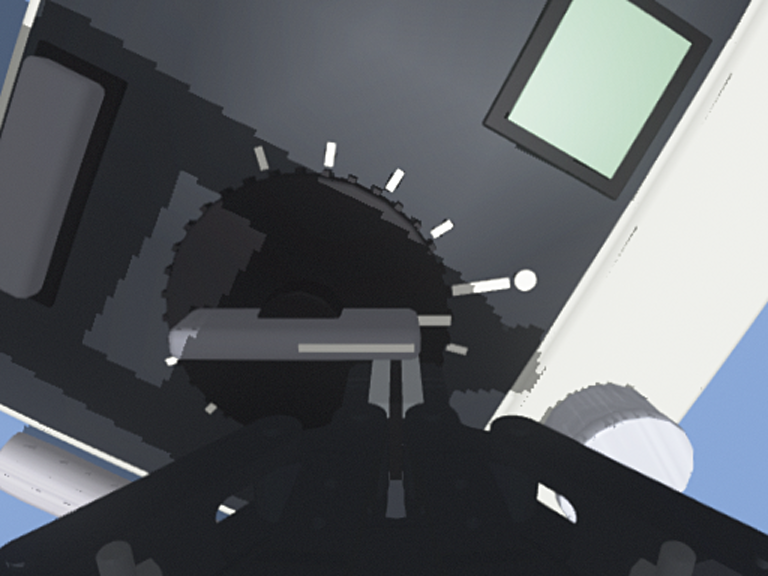

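The bar, at (170–420, 310–360), rests flush against the fingertip. The 40 dB line runs (452,291)–(525,281), and the index on the disc is at (418–450, 320), still several degrees short. I'll refit locally to find the remaining angle.

```bash
cat > ang.py <<'E'
from g import *; import pickle
def ang(name,L,q40,idx,sc=1.5,off0=(0,0)):
    f=pickle.load(open(name,"rb")); ax,u,w,n=frame(0); l=-w
    P=lambda v:np.array([ax+v[0]*u+v[1]*l+v[2]*n*1+52*(np.cos(t)*u+np.sin(t)*l) for t in np.radians([132-2.4*k+v[3] for k in L])])
    uv=np.array([L[k] for k in L])/sc
    s=least_squares(lambda v:np.r_[(proj(f,P(v))-uv).ravel(),v[2]/3],[0,0,0,0]); print("fit",np.round(s.x,2),"res px",np.abs(s.fun[:-1]).max()*sc)
    a0=ax+s.x[0]*u+s.x[1]*l+s.x[2]*n
    out=[]
    for q,h in [(p,0) for p in q40]+[(p,10) for p in idx]:
        d=hit(f,np.array(q)/sc,a0+h*n,n)[0]-a0-h*n; out.append((np.hypot(d@u,d@l).round(1),(np.degrees(np.arctan2(d@l,d@u))-s.x[3]).round(2)))
    print("40:",out[:len(q40)],"idx:",out[len(q40):])
if __name__=="__main__":
    ang("pics/w3.pkl",{0:(261,158),10:(330,154),20:(395,181),30:(442,229),50:(457,350)},[(453,291),(525,281)],[(422,321),(448,321)])
E
python3 ang.py; python3 -c "
from g import *
delta(*pose(36,29,16,16))"
```

```text
fit [ 0.27  0.68  1.12 -0.21] res px 0.5635390161861977
40: [(np.float64(48.6), np.float64(36.09)), (np.float64(72.7), np.float64(36.01))] idx: [(np.float64(37.3), np.float64(28.03)), (np.float64(45.6), np.float64(27.94))]
t 5.25 tcp [562.7 -58.7  82.3] F [ 0.3 -0.2 -0.4] gap -0.0 j6 -38
shift cm [ 0.17 -0.42  0.01] turn [ 0.11 -0.15 -8.59]
```

Call:
{"method": "apply_moves", "body": {"commands": [[0,0.06,-0.1,0,0,0,-2],[0,0.11,-0.2,0,0,0,-4],[0,0.15,-0.31,0,0,0,-6],[0,0.18,-0.39,0,0,0,-7.5],[0,0.18,-0.39,0,0,0,-7.5]]}}

```text
t: 5.75
tool_pos: [562.7, -54.5, 82.3]
eef_rot: [[0.833, 0.543, 0.108], [0.546, -0.838, -0.004], [0.088, 0.062, -0.994]]
force: [-0.1, -1.1, -0.7]
finger_gap: -0.2
```

```bash
python3 - <<'E'
from g import *
import pickle
delta(*pose(36,29,16,16))
s=r.observe(); t=np.eye(4); t[:3,:3]=s["eef_rot"]; t[:3,3]=s["tool_pos"]
f=grab_frame("wrist"); f["T"]=t; pickle.dump(f,open("pics/w4.pkl","wb"))
c=f["color"][90:260,140:380]; cv2.imwrite("pics/w4.png",cv2.resize(c,None,fx=3.3,fy=3.3,interpolation=cv2.INTER_CUBIC))
E
```

```text
t 5.75 tcp [562.7 -54.5  82.3] F [-0.1 -1.1 -0.7] gap -0.2 j6 -45
shift cm [-0.01 -0.04  0.02] turn [ 0.13 -0.15 -1.05]
```

View pics/w4.png

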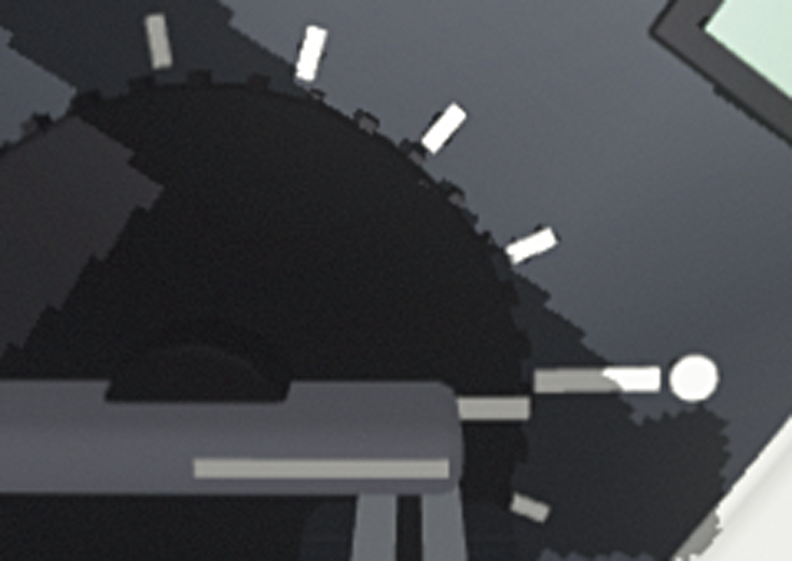

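The crop shows the index on the disc at (460–530, 408) and the 40 dB line at (535–660, 380), nearly parallel. The offset includes parallax from the 10 mm height difference, so I'll compute it.

```bash
python3 - <<'E'
from ang import *
c=lambda u,v:(140+(u+.5)/3.3-.5,90+(v+.5)/3.3-.5)
ang("pics/w4.pkl",{0:c(158,41),10:c(312,53),20:c(444,129),30:c(532,245),50:c(530,507)},[c(536,381),c(659,379),c(693,378)],[c(460,408),c(529,408)],sc=1)
E
```

```text
fit [0.37 0.82 0.69 0.12] res px 0.4190565277747851
40: [(np.float64(48.3), np.float64(35.96)), (np.float64(67.2), np.float64(35.87)), (np.float64(72.5), np.float64(35.91))] idx: [(np.float64(36.2), np.float64(35.27)), (np.float64(46.1), np.float64(35.14))]
```

Call:
{"method": "apply_moves", "body": {"commands": [[0,0.01,-0.01,0,0,0,-0.2],[0,0.01,-0.02,0,0,0,-0.4],[0,0.02,-0.03,0,0,0,-0.6],[0,0.02,-0.04,0,0,0,-0.8],[0,0.02,-0.04,0,0,0,-0.8]]}}

```text
t: 6.3
tool_pos: [562.7, -53.9, 82.3]
eef_rot: [[0.825, 0.555, 0.108], [0.559, -0.829, -0.004], [0.087, 0.063, -0.994]]
force: [-0.1, -1.8, -0.6]
finger_gap: -0.3
```

```bash
python3 - <<'E'
from g import *
delta(*pose(36,29,16,16))
delta(*pose(36,29,40,20))
E
```

```text
t 6.3 tcp [562.7 -53.9  82.3] F [-0.1 -1.8 -0.6] gap -0.3 j6 -46
shift cm [-0.04  0.01  0.02] turn [ 0.12 -0.16 -0.22]
t 6.3 tcp [562.7 -53.9  82.3] F [-0.1 -1.8 -0.6] gap -0.3 j6 -46
shift cm [-0.03  2.41 -0.37] turn [ 0.12 -0.16 -0.22]
```

Now I'll back away from the bar along +y, then rise and look again.

Call:
{"method": "apply_moves", "body": {"commands": [[0,0,0.6,0,0,0,0],[0,0,1.2,-0.3,0,0,0],[0,0,1.5,-2.5,0,0,0],[0,0,1.5,-4.5,0,0,0],[0,0,1.5,-4.5,0,0,0]]}}

```text
t: 6.8
tool_pos: [568.6, -67.0, 131.9]
eef_rot: [[0.825, 0.554, 0.114], [0.558, -0.83, -0.005], [0.092, 0.068, -0.993]]
force: [1.0, 0.8, 1.2]
finger_gap: 0.3
```

```bash
python3 - <<'E'
from g import *
import pickle
s=r.observe(); t=np.eye(4); t[:3,:3]=s["eef_rot"]; t[:3,3]=s["tool_pos"]
f=grab_frame("wrist"); f["T"]=t; pickle.dump(f,open("pics/w5.pkl","wb"))
ax,u,w,n=frame(36); uv=proj(f,[ax,ax+60*u]); print(uv)
x0,y0=np.clip((uv.mean(0)-[130,85]).astype(int),0,[272,224]); print(x0,y0)
c=f["color"][y0:y0+180,x0:x0+240]; cv2.imwrite("pics/w5.png",cv2.resize(c,None,fx=3.3,fy=3.3,interpolation=cv2.INTER_CUBIC))
E
```

```text
[[213.25586987 156.41455518]
 [307.64289448 155.79253586]]
130 71
```

View pics/w5.png

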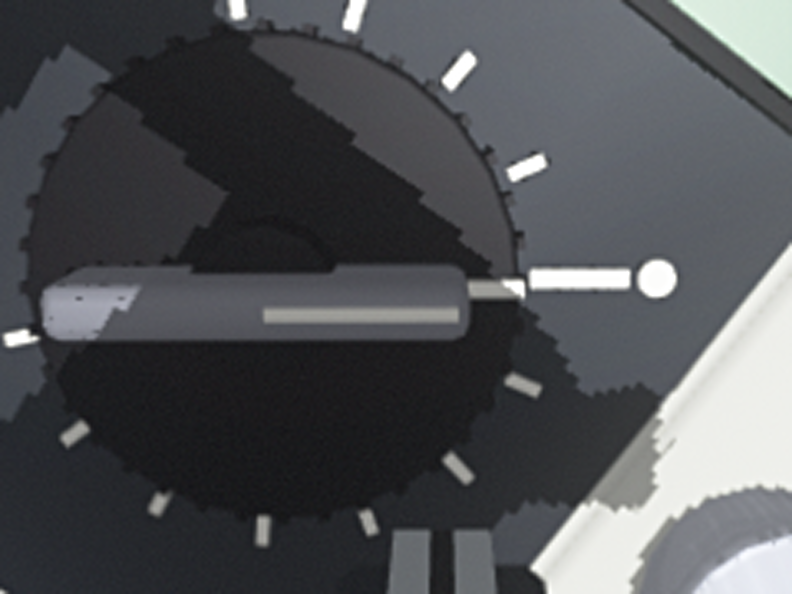

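The index at (470–524, 289) and the 40 dB line at (530–630, 279) are parallel and almost meet; the bar is free. I'll compute the angle and the move to the tone bar.

```bash
python3 - <<'E'
from ang import *
c=lambda u,v:(130+(u+.5)/3.3-.5,71+(v+.5)/3.3-.5)
ang("pics/w5.pkl",{20:c(459,71),30:c(527,167),50:c(523,384),60:c(458,467),70:c(368,522),80:c(263,530),90:c(159,502),100:c(75,433),110:c(21,338)},[c(530,279),c(630,280),c(656,279)],[c(471,289.5),c(524,289)],sc=1)
# tone press: tool x along -left(bar y), y along uphill/downhill
def tone(h):
    ax,u,w,n=frame(0); ax=ax+.4*u-.7*w; return ax-96*u+(h+8)*n,np.c_[w,-u,-n]
def tone2(h):
    ax,u,w,n=frame(0); ax=ax+.4*u-.7*w; return ax-96*u+(h+8)*n,np.c_[-w,u,-n]
print(tone(40)[0]);delta(*tone(40)); delta(*tone2(40))
E
```

```text
fit [-0.09  0.72  1.06  0.01] res px 0.7417745852314965
40: [(np.float64(48.5), np.float64(35.99)), (np.float64(67.7), np.float64(35.76)), (np.float64(72.7), np.float64(35.91))] idx: [(np.float64(36.8), np.float64(35.94)), (np.float64(46.5), np.float64(36.0))]
[432.08829714 -53.39540924  92.54897887]
t 6.85 tcp [567.6 -66.7 129.9] F [-0.7 -0.7  0.2] gap -0.1 j6 -47
shift cm [-10.77  -8.86   2.2 ] turn [ -0.19  -0.48 125.76]
t 6.85 tcp [567.6 -66.7 129.9] F [-0.7 -0.7  0.2] gap -0.1 j6 -47
shift cm [-10.77  -8.86   2.2 ] turn [  0.4   -0.16 -54.24]
```

The dial reads 36.0° against 35.9–36.0° for the 40 dB line, so it is set. Next I'll move over the tone bar, above everything, and align with it.

Call:
{"method": "apply_moves", "body": {"commands": [[0,-2.4,-2,0,0,0,-7.5],[0,-5,-4,0,0,0,-15],[0,-7.5,-6,0,0,0,-23],[0,-9.5,-8,0,0,0,-31],[0,-10.8,-8.9,0,0,0,-39]]}}

```text
t: 7.35
tool_pos: [424.8, -51.9, 110.6]
eef_rot: [[0.286, 0.952, 0.104], [0.958, -0.288, -0.002], [0.028, 0.1, -0.995]]
force: [0.7, 0.5, 0.2]
finger_gap: 0.2
```

```bash
cat > tone.py <<'E'
from g import *
def tone2(h):
    ax,u,w,n=frame(0); ax=ax+.4*u-.7*w; return ax-96*u+(h+8)*n,np.c_[-w,u,-n]
if __name__=="__main__":
    for h in (25,13,7): delta(*tone2(h))
E
python3 tone.py
```

```text
t 7.35 tcp [424.8 -51.9 110.6] F [0.7 0.5 0.2] gap 0.2 j6 -89
shift cm [0.01 0.55 3.37] turn [ -0.03  -0.05 -14.88]
t 7.35 tcp [424.8 -51.9 110.6] F [0.7 0.5 0.2] gap 0.2 j6 -89
shift cm [0.01 0.55 4.57] turn [ -0.03  -0.05 -14.88]
t 7.35 tcp [424.8 -51.9 110.6] F [0.7 0.5 0.2] gap 0.2 j6 -89
shift cm [0.01 0.56 5.17] turn [ -0.03  -0.05 -14.88]
```

Call:
{"method": "apply_moves", "body": {"commands": [[0,0,0.5,0,0,0,-5],[0,0,0.5,0.5,0,0,-10],[0,0,0.5,1.5,0,0,-15],[0,0,0.5,2.5,0,0,-15],[0,0,0.5,2.5,0,0,-15]]}}

```text
t: 7.85
tool_pos: [433.4, -53.8, 86.0]
eef_rot: [[0.038, 0.994, 0.103], [0.999, -0.038, -0.002], [0.002, 0.103, -0.995]]
force: [0.0, 0.0, -0.4]
finger_gap: -0.3
```

```bash
python3 - <<'E'
from tone import *
import pickle
for h in (13,7): delta(*tone2(h))
s=r.observe(); t=np.eye(4); t[:3,:3]=s["eef_rot"]; t[:3,3]=s["tool_pos"]
f=grab_frame("wrist"); f["T"]=t
ax,u,w,n=frame(0); print(proj(f,[ax-96*u+13*n+a*u+b*w for a in(11,-11) for b in(37,-37)]))
cv2.imwrite("pics/w6.png",cv2.resize(f["color"],(640,480)))
E
```

```text
t 7.85 tcp [433.4 -53.8  86. ] F [ 0.   0.  -0.4] gap -0.3 j6 -104
shift cm [ 0.03 -0.06  2.03] turn [-0.08 -0.06 -0.33]
t 7.85 tcp [433.4 -53.8  86. ] F [ 0.   0.  -0.4] gap -0.3 j6 -104
shift cm [ 0.03 -0.06  2.63] turn [-0.08 -0.06 -0.33]
[[194.34009836 249.84502684]
 [330.19780589 248.97565875]
 [191.49364205 211.80780187]
 [332.39176351 210.8765867 ]]
```

View pics/w6.png

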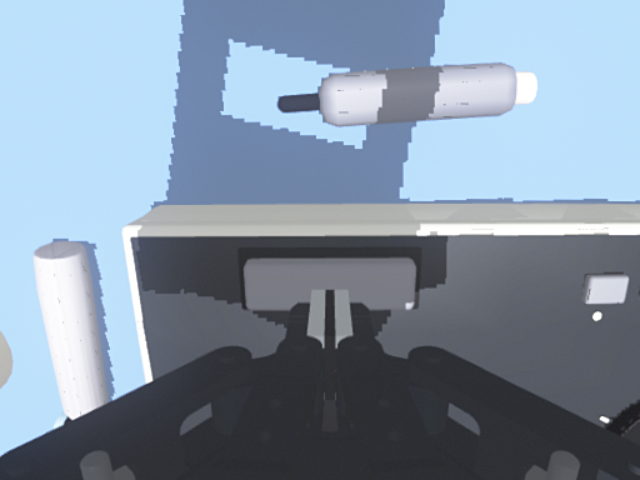

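The tips at (308–352, 290) are centred on the tone bar (244–416, 258–310) and nothing else lies under them. I'll descend.

Call:
{"method": "apply_moves", "body": {"commands": [[0,0,0,0.6,0,0,0],[0,0,0,1.2,0,0,0],[0,0,-0.05,1.6,0,0,0],[0,0,-0.05,1.8,0,0,0],[0,0,-0.05,1.8,0,0,0]]}}

```text
t: 8.4
tool_pos: [436.3, -54.2, 70.3]
eef_rot: [[0.036, 0.994, 0.107], [0.999, -0.036, -0.003], [0.0, 0.107, -0.994]]
force: [-0.3, 0.1, -0.9]
finger_gap: 0.1
```

```bash
python3 tone.py | tail -4
```

```text
t 8.4 tcp [436.3 -54.2  70.3] F [-0.3  0.1 -0.9] gap 0.1 j6 -104
shift cm [ 0.07 -0.19  0.44] turn [ 0.15 -0.   -0.22]
t 8.4 tcp [436.3 -54.2  70.3] F [-0.3  0.1 -0.9] gap 0.1 j6 -104
shift cm [ 0.07 -0.19  1.04] turn [ 0.15 -0.   -0.22]
```

Call:
{"method": "apply_moves", "body": {"commands": [[0,0,-0.2,0.1,0,0,0],[0,0,-0.2,0.3,0,0,0],[0,0,-0.2,0.5,0,0,0],[0,0,-0.2,0.7,0,0,0],[0,0,-0.2,0.8,0,0,0]]}}

```text
t: 8.9
tool_pos: [435.6, -54.3, 62.6]
eef_rot: [[0.036, 0.994, 0.108], [0.999, -0.036, -0.004], [0.0, 0.108, -0.994]]
force: [-0.5, 0.3, 4.0]
finger_gap: 0.3
```

```bash
python3 tone.py | tail -2
```

```text
t 8.9 tcp [435.6 -54.3  62.6] F [-0.5  0.3  4. ] gap 0.3 j6 -104
shift cm [ 0.08 -0.04  0.29] turn [ 0.2   0.01 -0.21]
```

Force is 4.0 N, so the bar is partly down. I'll go on to the stop and hold.

Call:
{"method": "apply_moves", "body": {"commands": [[0,0,0,0.15,0,0,0],[0,0,0,0.3,0,0,0],[0,0,0,0.4,0,0,0],[0,0,0,0.4,0,0,0],[0,0,0,0.4,0,0,0]]}}

```text
t: 9.4
tool_pos: [435.9, -54.3, 59.4]
eef_rot: [[0.036, 0.994, 0.107], [0.999, -0.036, -0.004], [0.0, 0.107, -0.994]]
force: [-4.4, 0.9, 11.2]
finger_gap: -0.1
```

```bash
python3 tone.py | tail -2
```

```text
t 9.4 tcp [435.9 -54.3  59.4] F [-4.4  0.9 11.2] gap -0.1 j6 -104
shift cm [ 0.08 -0.04 -0.03] turn [ 0.15  0.   -0.21]
```

At 11 N and the expected depth (tip about 7 mm above the panel), the bar is at its stop. I'll hold, then release.

Call:
{"method": "apply_moves", "body": {"commands": [[0,0,0,0,0,0,0],[0,0,0,0,0,0,0],[0,0,0,0,0,0,0],[0,0,0,0,0,0,0],[0,0,0,0,0,0,0]]}}

```text
t: 9.9
tool_pos: [435.9, -54.3, 59.4]
eef_rot: [[0.036, 0.994, 0.107], [0.999, -0.036, -0.004], [0.0, 0.107, -0.994]]
force: [-6.7, 0.7, 10.2]
finger_gap: 0.2
```

Call:
{"method": "apply_moves", "body": {"commands": [[0,0,0,0,0,0,0],[0,0,0,0,0,0,0],[0,0,0,-0.6,0,0,0],[0,0,0,-1.5,0,0,0],[0,0,0,-3,0,0,0]]}}

```text
t: 10.4
tool_pos: [431.7, -53.9, 87.7]
eef_rot: [[0.036, 0.994, 0.106], [0.999, -0.036, -0.003], [0.001, 0.106, -0.994]]
force: [0.1, -0.3, 0.1]
finger_gap: -0.1
```

Call:
{"method": "apply_moves", "body": {"commands": [[0,0,0,-3,0,0,0],[0,0,0,-6,0,0,0],[0,0,-3,-9,0,0,0],[0,0,-6,-9,0,0,0],[0,0,-6,-9,0,0,0]]}}

```text
t: 10.9
tool_pos: [361.7, -51.5, 171.6]
eef_rot: [[0.037, 0.993, 0.11], [0.999, -0.036, -0.004], [-0.0, 0.11, -0.994]]
force: [-0.0, -0.2, -0.1]
finger_gap: -0.1
```

```bash
python3 - <<'E'
from g import *
import pickle
delta(*pose(36,29,16,16))
a=grab_frame("top")["color"]; b=cv2.imread("pics/top0.png")
s=r.observe(); t=np.eye(4); t[:3,:3]=s["eef_rot"]; t[:3,3]=s["tool_pos"]
f=grab_frame("wrist"); f["T"]=t; pickle.dump(f,open("pics/w7.pkl","wb"))
c=lambda im:cv2.resize(im[110:300,120:450],(660,380)) if im.shape[0]==384 else im
w=cv2.resize(f["color"],(264,198))
d=np.zeros((590,660,3),np.uint8); d[:380]=c(a); d[385:583,:264]=w; q=cv2.absdiff(a,b)[110:300,120:450]; d[385:575,270:600]=np.clip(q*3,0,255)
cv2.imwrite("pics/end.png",d)
E
```

```text
t 10.9 tcp [361.7 -51.5 171.6] F [-0.  -0.2 -0.1] gap -0.1 j6 -106
shift cm [ 0.47 18.96 11.11] turn [ 0.32 -0.1  53.75]
```

View pics/end.png

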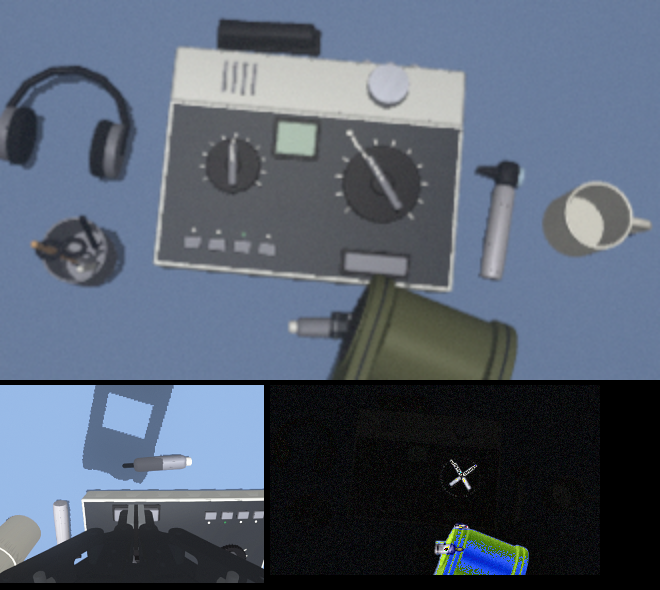

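The top view shows the index on the 40 dB line at about (350,131)–(400,208). In the difference picture only the level bar and the arm itself have changed. The handset, still in the same place in the wrist view, is untouched. The arm is clear, so I'm handing in.

```bash
python3 -c "
from bench import ticket
print(ticket.close_job())"
```

```text
the job is handed in; nothing more can be done
None
```

The level dial is set to 40 dB, the practice tone was given, and the job is handed in at about 11 s of the 45 s allowed; no verdict was reported.

- **Dial:** I pushed the bar from its clockwise side only, with the shut fingertips, from about 75 dB down to 40 dB. The last close-up, taken with the arm clear, put the index at 35.9–36.0° and the 40 dB line at 35.8–36.0°.
- **Tone bar:** I pressed it straight down only after that check. It reached its stop at about 11 N, at the expected depth. It was fully down for about 1 s, judged from the move timing rather than measured, then released.
- **Surroundings:** A before-and-after comparison of the top pictures shows only the level bar and the arm itself changed. The frequency dial and the objects around it look unmoved, and the force on the tool was near zero at the end. The arm partly covers the handset in the top picture, but the wrist view shows it still lying in front of the case.
- **Disagreement:** The top and wrist cameras placed the dial about 3 mm apart. I used the wrist values.

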